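# Fit the keyed shaft into the pulley hub and hold it home

### The job

Take the shaft with the red grip out of the rack and push it down into the bore of the belt pulley, turning it until its key slips into the keyway, then keep pushing against the spring ejector until its collar sits down on the hub. Finish while still holding the shaft pressed fully home, since it springs back up if let go. Leave the blue shaft in the rack, and do not disturb the vial or the metal bar beside the fixture.

Things in the scene. Friction and masses are not known exactly. Their poses are not given: they have to be found in the camera images.
- shaft_grip (a point): Centre of the red grip of the keyed steel shaft (loose, 140 to 240 g, upright in the rack; z = shaft axis, up). The grip is a flat upright wing 16 mm thick along x (pinch it across this), 36 mm wide along y, 32 mm high. Under it is a round collar, 40 mm across, 6 mm thick; the collar's underside is 22 mm below this point.
- shaft_tip (a point): Centre of the shaft's lower end, 62 mm below shaft_grip. The shaft is 20 mm round and reaches 40 mm below the collar's underside; the last 4.5 mm is chamfered to 13 mm.
- key_end (a point): Lower end of the brass key on the shaft's side: 12 mm above the tip, so the lowest 12 mm is a plain round pilot; 12 mm off the axis along shaft_grip's -x. The key is 6 mm wide, stands 4 mm out of the shaft and runs up to the collar, below the white line painted on the collar's top.
- plain_grip (a point): Centre of the blue grip of the other shaft, same size but without a key or white line; it stays in the rack.
- rack: Fixed grey plastic block 58 x 150 x 50 mm (x, y, z; origin under its centre); two upright 33 mm holes at y = -45 and +45 mm, 45 mm deep, each hold one shaft, hanging by its collar on the block's top; which is in which varies. Lift a shaft at least 45 mm to clear. A tall fixed microscope stands just behind (its front near x = 0.52, y -0.04 to 0.16): cross to the fixture in front of it.
- fixture: Fixed fixture, origin under its centre, z up: steel base plate 115 x 100 x 15 mm with a black toothed belt pulley on top (70 mm wide, up to 52 mm above the table) whose aluminium hub, 48 mm across, rises to 75 mm. Hub and pulley are braked: pressing and turning the shaft on the hub does not move them.
- hub_mouth (a point): Centre of the 22 mm bore at the hub's top face, fixture's axes, z up. One keyway, 10 mm wide, 4.5 mm deep, runs down from the top face; its direction is not measured: within 0.6 rad either side of the fixture's -x. Shaft_grip is 50 mm above this point while the key rides on the face, drops when the key is within 0.15 rad of the keyway, and is 22 mm above it fully home, collar on hub.
- ejector (a joint): Travel in m of the brass spring ejector in the bore: 0 at rest, when its top is 30 mm below the hub's face, growing as the shaft pushes it down; 0.010 with the shaft fully home. The spring takes 4 N to start and 10 N at home, more than the shaft's weight.
- vial_mid (a point): Middle of a small vial with a blue cap, 23 mm across, 51 mm high, upright on the table near the fixture, loose; to be left alone.
- bar_mid (a point): Middle of a grey metal spare bar, 22 x 60 x 27 mm, lying on the table near the fixture, loose; to be left alone.
Not all that is in view belongs to the job. Leave any green look-alike of the part that bears plain_grip alone.

How it is judged:
On the way, in this order (a step that is already met when the one before it is completed fails the run):
1. the red-gripped shaft is lifted clear of the rack (height (world z) of shaft_grip above 0.115 m and contact force between shaft and rack below 0.1 N), for 0.1 s.
2. the key has slipped into the keyway: the shaft is at least 18 mm down the bore (z of shaft_grip in the frame of hub_mouth below 0.044 m and horizontal distance between shaft_grip and hub_mouth below 0.006 m), for 0.1 s.
At the end, for the whole second after the job is handed in: The red-gripped shaft is in the hub, upright (within 0.08 rad) and centred (within 4 mm), its collar within 2.5 mm of the hub's face and the ejector pushed down more than 7.5 mm; the gripper is still on it with more than 3 N, and it is at rest; the blue shaft is still in the rack (z of shaft_grip in the frame of hub_mouth below 0.0245 m and horizontal distance between shaft_grip and hub_mouth below 0.004 m and angle between shaft_grip's own z axis and vertical below 0.08 rad and value of joint ejector above 0.0075 m and contact force between the fingers and shaft above 3 N and linear speed of shaft below 0.02 m/s and horizontal distance between plain_grip and rack below 0.06 m and height (world z) of plain_grip below 0.08 m); the arm keeps its last pose, push and grip.
It fails at once if the blue shaft is lifted out of its seat in the rack (height (world z) of plain_grip above 0.09 m).
It fails at once if the vial is knocked over or moved more than 2 cm (distance of vial_mid from where it was at the start of the episode above 0.02 m or angle between vial_mid's own z axis and vertical above 0.5 rad).
It fails at once if the metal bar is moved more than 2 cm (distance of bar_mid from where it was at the start of the episode above 0.02 m).
It also fails if it takes over 42 s, if anything falls off the work surface, if the arm or the gripper's body presses on something with over 40 N, if the wrist force passes 120 N, or if a joint passes its speed limit or range.

### The arm

A 7-joint arm with a two-finger parallel gripper is mounted at the origin on a cart in front of the work surface, level with it; the furniture and walls round the work are solid. World frame = base frame: x ahead of the robot, y to its left, z up, the work surface at z = 0. Lengths are in m, angles in rad, forces in N, time in s.
With the tool pointing down it reaches from about 0.425 to 0.825 m from the base axis. Payload 3.6 kg.
Tool frame: the origin (TCP) lies where the fingers leave the gripper's body, on its centre line; the fingertips stand 73 mm ahead of it and the grasp point (between the pads) lies 54 mm ahead of it; x points along the fingers, y is the direction in which the jaws open and shut, and the axes are right-handed (so a half turn about x gives the same grasp; the last joint's range is limited). The gripper opens to 85 mm and grips with 20 to 120 N. Pads are 22 mm wide; open, the fingers measure 114 mm over their backs; the gripper's body (76 mm by 85 mm) begins 54 mm behind the grasp point. The pads swing forward as they close: fully open they stand 13 mm farther back than shut.
Start: joints at [-1.137, 0.615, -0.013, 1.423, 0.008, 1.103, -0.04], TCP at [0.288, 0.582, 0.304] pointing down, gripper open.
Joint ranges: [-3.12, 3.12], [-0.3, 2.06], [-1.34, 1.32], [0.26, 2.42], [-1.36, 4.5], [0.01, 1.98], [-2.84, 2.84]. Speed limits (rad/s): [2.79, 2.79, 3.14, 3.14, 3.14, 3.14, 3.14].

### API

Orientations are given as a unit quaternion [x, y, z, w].
In Python, from station import arm, snapshot, camera_info, ticket gives the robot as it stands. Calls block until the motion is done:
- arm.movep(position, orientation): joint-space move of the TCP to a pose.
- arm.line_to(position, velocity=0.15, ori=None): straight line of the TCP; ori=None keeps the orientation; velocity is the mean speed in m/s.
- arm.move_j(angles): joint-space move.
- arm.move_gripper(opening, effort=None): opening from 0.0 (shut) to 1.0 (fully open); effort is the grip in N (None keeps the last); returns when the fingers have stopped.
- arm.pause(seconds).
- arm.ik(position, orientation): joint angles nearest the present ones, or None.
- snapshot(name): name is "scene" or "top"; returns the picture (400x640x3 uint8, blue, green, red); there is no depth.
- camera_info(name): a dict with "fx", "fy", "cx", "cy" (pixels), "R" (3x3) and "t" (3): a world point X has camera coordinates R X + t. Camera axes: x right, y down, z forward; pixel columns grow to the right and rows downward; lengths in m; the calibration is good to about 2 mm. A picture is of the moment at which its call begins. camera_info takes no time and is no camera call.
A pose or a line that the arm cannot do raises arm.MotionError and nothing moves.
- ticket.finish_job(): hands the job in, once; it reports no verdict.
Readings, each from a call of its own:
- arm.read_time(): time.
- arm.read_joint_positions(): joint angles.
- arm.read_dq(): joint speeds.
- arm.read_effort(): joint torques, N m.
- arm.read_tool_pos(): TCP position.
- arm.read_eef_rot(): TCP orientation.
- arm.read_ft_force(): force on the tool from outside, world axes, zero at the start.
- arm.read_wrist_torque(): the same for the moment, N m.
- arm.read_opening(): opening from 0.0 (shut) to 1.0 (fully open).
Only numpy, scipy, OpenCV 4.12 (cv2) and the standard library are available. Lean on these libraries where they do the work, as an engineer would, in place of code of your own. Each camera call takes 0.05 s, during which the arm holds its last target.

## Working session

There is one attempt and no reset: what is moved stays moved. The work goes in short steps, each a Python script; the robot and the scene stay as the last script left them, time stands still between calls to the robot, and variables do not carry over. Pictures are saved under pics/ and viewed, and the job is handed in when it is done.

```bash
mkdir -p pics; ls; python3 - <<'E'
from station import arm,snapshot,camera_info
import cv2
for n in("scene","top"):
    im=snapshot(n); cv2.imwrite(f"pics/{n}0.png",im)
    c=camera_info(n); print(n,c)
print(arm.read_time(),arm.read_tool_pos(),arm.read_eef_rot(),arm.read_opening(), arm.read_ft_force())
E
```

```text
pics
scene {'fx': 417.544633028676, 'fy': 417.544633028676, 'cx': 318.90897711392677, 'cy': 199.25732205697955, 'R': array([[ 0.62611472, -0.77962436,  0.01289227],
       [-0.37748779, -0.31754424, -0.86986701],
       [ 0.68226338,  0.53976986, -0.4931178 ]]), 't': array([-0.41311816,  0.28079723,  0.62495662])}
top {'fx': 453.5939702294674, 'fy': 453.5939702294674, 'cx': 311.4905142013878, 'cy': 207.0502249677936, 'R': array([[-0.00625359, -0.99992527,  0.01050482],
       [-0.99418389,  0.00508754, -0.10757557],
       [ 0.10751408, -0.01111646, -0.99414141]]), 't': array([-0.04273969,  0.5802698 ,  1.34707539])}
0.1 [0.28820787 0.58203434 0.30283998] [ 0.16031231  0.68867698 -0.16192034  0.68833551] 1.001089973285279 [ 0.5162884   0.61518937 -1.04553871]
```

View pics/scene0.png

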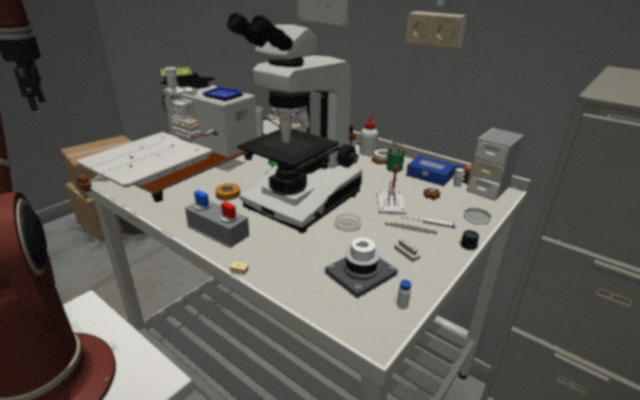

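View pics/top0.png

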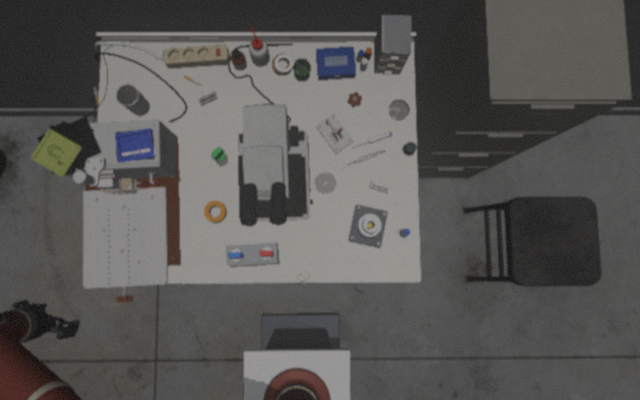

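The scene view shows the rack at about (217,222) with the blue grip at (201,198) and the red grip at (228,210). The fixture is at (362,265), the vial at (404,293) and the bar at (407,250). In the top view, blue is at (236,255), red at (266,253), the fixture at (369,226), and the green look-alike at (219,155). I'll enlarge both to check.

```bash
python3 - <<'E'
import cv2,numpy as np
t=cv2.imread("pics/top0.png"); s=cv2.imread("pics/scene0.png")
f=lambda im,x,y,w,h,k:cv2.resize(im[y:y+h,x:x+w],(w*k,h*k),interpolation=cv2.INTER_CUBIC)
a=f(t,220,235,66,40,6); b=f(t,340,200,66,50,6); c=f(s,180,180,66,66,6); d=f(s,320,230,66,66,6)
h=np.hstack; 
out=np.vstack([h([a,b[:240]]),]); 
cv2.imwrite("pics/crop1.png",np.vstack([h([a,b[:240]]),cv2.resize(h([c,d]),None,fx=1,fy=.88)]))
E
```

```text
(no output)
```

View pics/crop1.png

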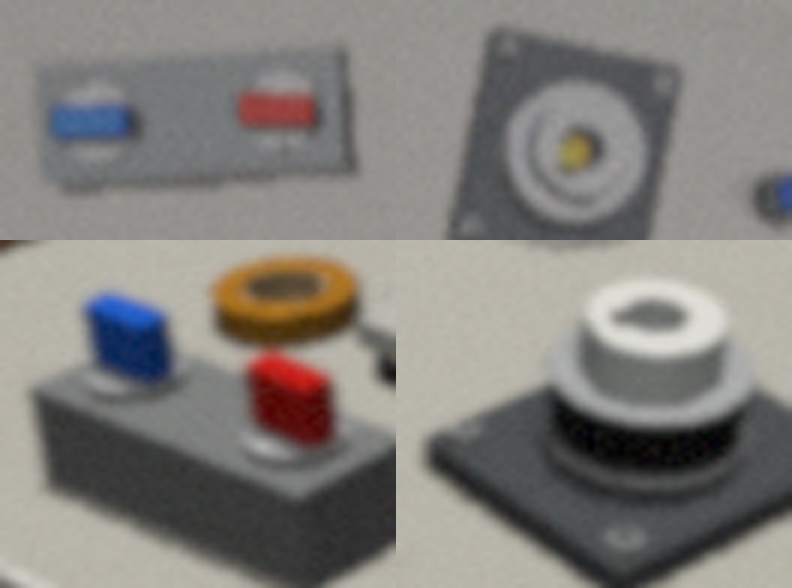

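Red is the shaft to take: scene (228,210), top (266,253). It has the red grip, stands in the rack, and lies at the -y end. Next I'll average several frames to get precise measurements and find the white line and keyway.

```bash
cat > h.py <<'E'
import cv2,numpy as np
from station import camera_info
C={n:camera_info(n) for n in("scene","top")}
def ray(n,u,v):
    c=C[n]; d=np.array([(u-c["cx"])/c["fx"],(v-c["cy"])/c["fy"],1.]); R=c["R"]
    return -R.T@c["t"], R.T@d
def onz(n,u,v,z):
    o,d=ray(n,u,v); return o+d*(z-o[2])/d[2]
def proj(n,X):
    c=C[n]; p=c["R"]@np.asarray(X,float)+c["t"]; return np.array([c["fx"]*p[0]/p[2]+c["cx"],c["fy"]*p[1]/p[2]+c["cy"]])
def tri(u1,u2):
    o1,d1=ray("scene",*u1); o2,d2=ray("top",*u2)
    A=np.stack([d1,-d2],1); k=np.linalg.lstsq(A,o2-o1,rcond=None)[0]
    p,q=o1+k[0]*d1,o2+k[1]*d2; return (p+q)/2,np.linalg.norm(p-q)
E
python3 - <<'E'
from station import snapshot
from h import *
S={}
for n in("scene","top"):
    S[n]=np.mean([snapshot(n).astype(float) for _ in range(8)],0); cv2.imwrite(f"pics/{n}_avg.png",S[n].astype(np.uint8)); np.save(f"pics/{n}.npy",S[n])
def hs(im):
    return cv2.cvtColor(im.astype(np.uint8),cv2.COLOR_BGR2HSV)
def blob(n,red,box):
    im=S[n]; b,g,r=im[...,0],im[...,1],im[...,2]
    m=((r-np.maximum(b,g))>40) if red else ((b-r)>40)
    k=np.zeros(m.shape,bool); x,y,w,h=box; k[y:y+h,x:x+w]=1
    v,u=np.nonzero(m&k); 
    pts=np.stack([u,v],1).astype(np.float32)
    return pts.mean(0),cv2.minAreaRect(pts),len(pts)
for nm,red,bs,bt in(("red",1,(210,190,35,35),(250,240,30,25)),("blue",0,(185,180,35,35),(222,240,25,25)),("vialcap",0,(390,275,30,40),(395,225,20,20))):
    s=blob("scene",red,bs);t=blob("top",red,bt); print(nm,s,t)
    print(tri(s[0],t[0]), [onz("top",*t[0],z) for z in(.072,.088)])
f=lambda im,x,y,w,h,k:cv2.resize(im[y:y+h,x:x+w],(w*k,h*k),interpolation=cv2.INTER_CUBIC)
t=np.clip((S["top"]-60)*1.6,0,255).astype(np.uint8); s=np.clip((S["scene"]-40)*1.3,0,255).astype(np.uint8)
a=f(t,250,240,36,27,11);b=f(t,348,204,36,40,11)
c=f(s,208,194,36,30,11);d=f(s,344,232,36,30,11)
cv2.imwrite("pics/crop2.png",np.vstack([np.hstack([a,b[:297]]),np.hstack([c,d])[:303]]))
E
```

```text
red (array([227.45038, 204.60306], dtype=float32), ((226.5, 204.0), (28.0, 21.0), 90.0), 262) (array([265.59323, 252.9661 ], dtype=float32), ((265.5, 253.0), (4.0, 11.0), 90.0), 59)
(array([0.44159857, 0.08784423, 0.08539239]), np.float64(6.750626992952472e-05)) [array([0.44172468, 0.08902852, 0.072     ]), array([0.44160526, 0.08758807, 0.088     ])]
blue (array([201.04878, 197.5061 ], dtype=float32), ((200.5, 198.0), (16.0, 13.0), 90.0), 164) (array([234.5, 255. ], dtype=float32), ((234.5, 255.0), (4.0, 11.0), 90.0), 60)
(array([0.43681321, 0.17900306, 0.07262293]), np.float64(0.0010566206849444257)) [array([0.43639255, 0.17942194, 0.072     ]), array([0.43633728, 0.1768941 , 0.088     ])]
vialcap (array([405.36365, 283.9091 ], dtype=float32), ((405.5, 284.0), (8.0, 9.0), 90.0), 77) (array([406.     , 231.82608], dtype=float32), ((406.0, 232.0), (4.0, 4.0), 90.0), 23)
(array([ 0.50255247, -0.32893674,  0.04583783]), np.float64(0.0007418496385569632)) [array([ 0.50098823, -0.32286989,  0.072     ]), array([ 0.5001559 , -0.31935537,  0.088     ])]
```

View pics/crop2.png

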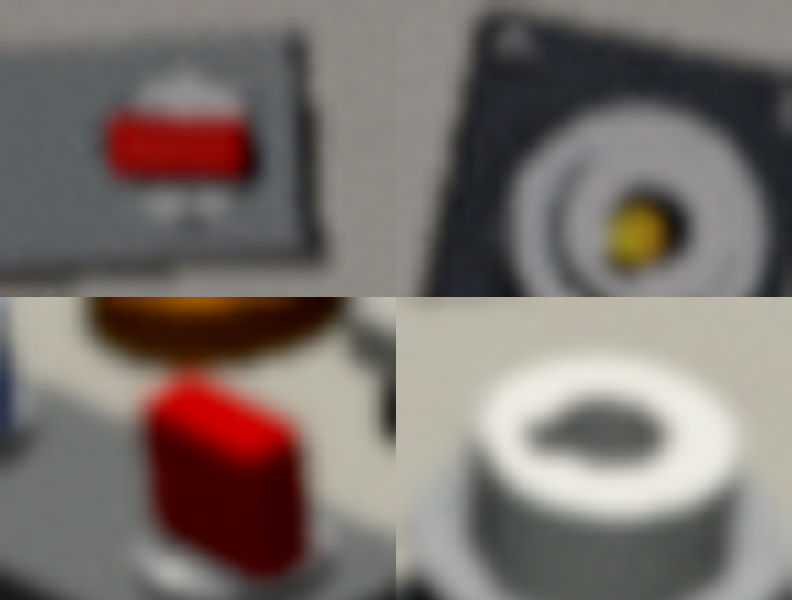

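The top crop shows the feature on the -x collar side of the red shaft (pixel ~(267,259)), and the scene crop shows a white mark on the same side at ~(223,219), so the key faces the robot. The scene view shows the keyway notch on the left of the bore at ~(356.5,244). My red mask picked up the orange ring, so I'll redo it and measure the angles.

```bash
python3 - <<'E'
from h import *
S={n:np.load(f"pics/{n}.npy") for n in C}
K=8
def up(n,x,y,w,h):
    im=cv2.resize(S[n][y:y+h,x:x+w].astype(np.float32),(w*K,h*K),interpolation=cv2.INTER_CUBIC)
    def px(uv): uv=np.asarray(uv,float); return (uv+.5)/K-.5+np.array([x,y])
    return im,px
def big(m):
    c,_=cv2.findContours(m.astype(np.uint8),cv2.RETR_EXTERNAL,cv2.CHAIN_APPROX_NONE); return max(c,key=cv2.contourArea)
for nm,ch,ot,bs,bt in(("red",2,(0,1),(208,195,40,35),(252,242,28,22)),("blue",0,(2,),(186,183,35,35),(222,244,28,22))):
    r={}
    for n,b in(("scene",bs),("top",bt)):
        im,px=up(n,*b); d=im[...,ch]-np.max(im[...,ot],-1) if nm=="blue" else im[...,2]-1.6*im[...,1]-0*im[...,0]
        c=big(d>0.45*np.percentile(d,98)); M=cv2.moments(c); r[n]=px((M["m10"]/M["m00"],M["m01"]/M["m00"]))
        rect=cv2.minAreaRect(c)
        if n=="top":
            P=np.array([onz(n,*px(q[0]),.088)[:2] for q in c],np.float32)
            print(nm,"metric rect",cv2.minAreaRect(P)); 
            mm=np.zeros(im.shape[:2],np.uint8); cv2.drawContours(mm,[c],-1,1,-1); v,u=np.nonzero(mm)
            Q=px(np.stack([u,v],1)); Q=np.array([onz(n,*q,.088)[:2] for q in Q]); w,V=np.linalg.eigh(np.cov(Q.T)); a=V[:,1]*np.sign(V[1,1]); print(" yaw from moments",np.arctan2(-a[0],a[1]), "ext",np.sqrt(12*w),Q.mean(0))
    print(nm,r,tri(r["scene"],r["top"]))
# rack yaw from top: edges
im,px=up("top",220,236,66,36)
print("rackcorners")
# hub top in scene
im,px=up("scene",336,228,52,36)
g=im.min(-1)
print(np.percentile(g,[5,50,90,99]))
m=(g>200); cv2.imwrite("pics/hubmask.png",m.astype(np.uint8)*255)
np.save("pics/g.npy",g)
cv2.imwrite("pics/hubg.png",cv2.resize(np.clip(g,0,255).astype(np.uint8),None,fx=1.5,fy=1.5))
E
```

```text
red metric rect ((0.4415924549102783, 0.08713340759277344), (0.03365796431899071, 0.011351381428539753), 87.20433807373047)
 yaw from moments -0.04416400247985226 ext [0.01075685 0.03251707] [0.44167381 0.08734356]
red {'scene': array([227.97376561, 209.08949303]), 'top': array([265.67745042, 252.94255242])} (array([0.4419307 , 0.08854529, 0.07329395]), np.float64(0.0003847884078032298))
blue metric rect ((0.43689459562301636, 0.17690019309520721), (0.01611419767141342, 0.036965858191251755), 0.5987991094589233)
 yaw from moments 0.009285052991787706 ext [0.01505339 0.03565906] [0.43685554 0.17693931]
blue {'scene': array([200.93247792, 197.14759316]), 'top': array([234.48607837, 254.81922531])} (array([0.43708338, 0.17910883, 0.07344933]), np.float64(0.00043163802832881507))
rackcorners
[ 92.10218353 169.90234375 186.09375305 214.51846954]
```

View pics/hubg.png

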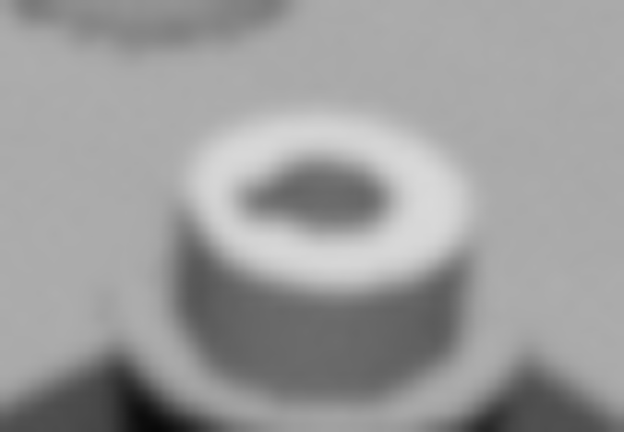

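View pics/hubmask.png

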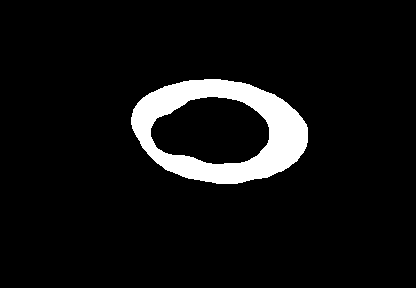

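```bash
python3 - <<'E'
from h import *
from scipy.optimize import least_squares
g=np.load("pics/g.npy"); K=8
px=lambda uv:(np.asarray(uv,float)+.5)/K-.5+np.array([336,228])
def cont(th,inner):
    m=(g>th).astype(np.uint8)
    c,h=cv2.findContours(m,cv2.RETR_CCOMP,cv2.CHAIN_APPROX_NONE)
    return c,h[0]
w=lambda c:np.array([onz("scene",*px(q[0]),.075)[:2] for q in c])
def circ(P):
    f=lambda p:np.hypot(P[:,0]-p[0],P[:,1]-p[1])-p[2]
    r=least_squares(f,[*P.mean(0),.02],loss="soft_l1",f_scale=.0005); return r.x,np.abs(r.fun).mean()
for th in(192,197):
    c,h=cont(th,0); i=max(range(len(c)),key=lambda i:cv2.contourArea(c[i])); print("outer",th,circ(w(c[i])))
for th in(140,155,165):
    d=(g<th).astype(np.uint8); n,l,s,ce=cv2.connectedComponentsWithStats(d)
    k=l[int((197)/1.5),int(330/1.5)]; m=(l==k).astype(np.uint8)
    c=cv2.findContours(m,cv2.RETR_EXTERNAL,cv2.CHAIN_APPROX_NONE)[0][0]; P=w(c); 
    v,u=np.nonzero(m); A=w(np.stack([u,v],1)[:,None]); 
    ci,_=circ(P); print("inner",th,s[k],ci, "centroid",A.mean(0))
    o=np.array([ci[0],ci[1]])
    for o in (ci[:2],circ(w(cont(194,0)[0][max(range(len(cont(194,0)[0])),key=lambda i:cv2.contourArea(cont(194,0)[0][i]))]))[0][:2]):
        D=A-o; r=np.hypot(*D.T); th_=np.arctan2(D[:,1],D[:,0]); F=r>.0122
        e=np.hypot(*(P-o).T); te=np.degrees(np.arctan2(*(P-o).T[::-1]))
        z=np.exp(1j*th_[F]).mean(); print("  key dir",np.degrees(np.angle(z)),abs(z),"centroid dir",np.degrees(np.arctan2(*(A.mean(0)-o)[::-1])), "maxr",e.max(),te[e.argmax()])
        print("  ",[(a,round(1e3*e[np.abs((te-a+180)%360-180)<8].mean(),1)) for a in range(0,360,30)])
# base plate in top: dark mask
t=np.load("pics/top.npy"); d=(t.max(-1)<100)
k=np.zeros(d.shape,bool);k[195:255,335:400]=1
c=max(cv2.findContours((d&k).astype(np.uint8),cv2.RETR_EXTERNAL,cv2.CHAIN_APPROX_NONE)[0],key=cv2.contourArea)
P=np.array([onz("top",*q[0],.015)[:2] for q in c],np.float32); print("plate",cv2.minAreaRect(P))
# bar
E
```

```text
outer 192 (array([ 0.52327051, -0.21991792,  0.02285329]), np.float64(0.0003041193099954883))
outer 197 (array([ 0.52312177, -0.2200603 ,  0.02215315]), np.float64(0.0002626014125924245))
inner 140 [ 167  110   88   40 2552] [ 0.52242107 -0.21973644  0.00874342] centroid [ 0.52201869 -0.2194135 ]
  key dir 139.59542969402287 0.9987773119953003 centroid dir 141.25008113368585 maxr 0.012439943467256829 139.4772411840766
   [(0, np.float64(8.5)), (30, np.float64(8.4)), (60, np.float64(8.4)), (90, np.float64(8.4)), (120, np.float64(10.5)), (150, np.float64(11.2)), (180, np.float64(8.1)), (210, np.float64(7.9)), (240, np.float64(8.3)), (270, np.float64(9.3)), (300, np.float64(9.5)), (330, np.float64(9.3))]
  key dir 141.35006100214125 0.9949653403391852 centroid dir 154.8231863719029 maxr 0.013205463510369516 140.92864586507892
   [(0, np.float64(7.8)), (30, np.float64(7.8)), (60, np.float64(8.3)), (90, np.float64(8.5)), (120, np.float64(10.7)), (150, np.float64(12.1)), (180, np.float64(8.8)), (210, np.float64(8.5)), (240, np.float64(8.6)), (270, np.float64(9.1)), (300, np.float64(8.8)), 
[... 1327 characters left out ...]
0, np.float64(13.6)), (180, np.float64(9.9)), (210, np.float64(10.1)), (240, np.float64(10.5)), (270, np.float64(10.8)), (300, np.float64(10.8)), (330, np.float64(10.9))]
  key dir 142.82147517562223 0.9796167791983003 centroid dir 156.56976202005 maxr 0.014809916416001673 144.69321978640116
   [(0, np.float64(9.9)), (30, np.float64(9.8)), (60, np.float64(10.1)), (90, np.float64(10.1)), (120, np.float64(12.6)), (150, np.float64(14.5)), (180, np.float64(10.7)), (210, np.float64(10.7)), (240, np.float64(10.9)), (270, np.float64(10.5)), (300, np.float64(10.1)), (330, np.float64(9.9))]
plate ((0.522729218006134, -0.2174689620733261), (0.09821105003356934, 0.11332552880048752), 77.44261169433594)
```

Hub centre is at about (0.523, -0.220) and the fixture's -x points at about 167°. The keyway is at about 142°, which is -0.44 rad from -x and within the stated 0.6. Red grip is at about (0.442, 0.088, 0.073), against an expected height of 0.072. Next I'll check the hub in the top view and plan the IK.

```bash
cat >> h.py <<'E'
from scipy.spatial.transform import Rotation as Ro
def quat(psi,tilt=None):
    x=np.array([0,0,-1.]);y=np.array([np.cos(psi),np.sin(psi),0]);return Ro.from_matrix(np.stack([x,y,np.cross(x,y)],1)).as_quat()
E
python3 - <<'E'
from h import *
from station import arm
from scipy.optimize import least_squares
t=np.load("pics/top.npy"); K=8
im=cv2.resize(t[196:252,342:396].astype(np.float32),None,fx=K,fy=K,interpolation=cv2.INTER_CUBIC); g=im.min(-1)
m=(g>110).astype(np.uint8); n,l,s,c=cv2.connectedComponentsWithStats(m)
for i in range(1,n):
    if s[i][4]>3000:
        q=max(cv2.findContours((l==i).astype(np.uint8),cv2.RETR_EXTERNAL,cv2.CHAIN_APPROX_NONE)[0],key=len)
        P=np.array([onz("top",*((p[0]+.5)/K-.5+[342,196]),.052)[:2] for p in q]); r=least_squares(lambda p:np.hypot(*(P-p[:2]).T)-p[2],[*P.mean(0),.03],loss="soft_l1",f_scale=.0005); print(s[i],r.x,np.abs(r.fun).mean())
print(arm.read_joint_positions())
for a in(0,np.pi):
  for p,ps in(((.38,.25,.27),-.04),((.4418,.088,.133),-.04),((.44,-.14,.225),-.3),((.523,-.22,.2),-.66),((.523,-.22,.15),-.3),((.523,-.22,.15),-1.0)):
    q=arm.ik(p,quat(ps+a)); print(a,p,ps,None if q is None else np.round(q,2))
E
```

```text
[     0      0    432    448 115088] [ 0.52821232 -0.21581928  0.09183879] 0.008877271972986545
[  130   138   189   190 25342] [ 0.52416293 -0.2188372   0.03513128] 0.00023993572869731444
[-1.13750783  0.6148889  -0.0126129   1.42341104  0.00810565  1.10339867
 -0.04038957]
0 (0.38, 0.25, 0.27) -0.04 [-0.85  0.37  0.3   2.01 -0.15  0.78 -0.5 ]
0 (0.4418, 0.088, 0.133) -0.04 [-0.38  0.6   0.19  2.16 -0.28  0.4  -0.  ]
0 (0.44, -0.14, 0.225) -0.3 [-0.13  0.49  0.57  2.06 -0.41  0.7   0.4 ]
0 (0.523, -0.22, 0.2) -0.66 [ 0.02  0.67  0.56  1.8  -0.47  0.81  0.15]
0 (0.523, -0.22, 0.15) -0.3 [ 0.14  0.71  0.35  1.83 -0.37  0.67  0.41]
0 (0.523, -0.22, 0.15) -1.0 [ 0.08  0.72  0.45  1.84 -0.47  0.69 -0.19]
3.141592653589793 (0.38, 0.25, 0.27) -0.04 [-0.25  0.4  -0.52  2.    0.27  0.81  2.17]
3.141592653589793 (0.4418, 0.088, 0.133) -0.04 [ 0.04  0.63 -0.42  2.15  0.55  0.47  2.29]
3.141592653589793 (0.44, -0.14, 0.225) -0.3 [-0.44  0.7   1.13  2.07 -0.82  0.92 -2.28]
3.141592653589793 (0.523, -0.22, 0.2) -0.66 [ 0.49  0.62 -0.2   1.78  0.17  0.76  2.68]
3.141592653589793 (0.523, -0.22, 0.15) -0.3 [ 0.6   0.71 -0.39  1.82  0.4   0.69  2.83]
3.141592653589793 (0.523, -0.22, 0.15) -1.0 [ 0.49  0.69 -0.2   1.82  0.21  0.65  2.31]
```

```bash
python3 - <<'E'
from h import *
from station import arm,snapshot
q=quat(-.044)
arm.move_gripper(.6,60)
arm.movep((.38,.25,.27),q); print(arm.read_time())
arm.movep((.4418,.0882,.20),q); print(arm.read_time())
arm.line_to((.4418,.0882,.134),.08); print(arm.read_time(),arm.read_tool_pos(),arm.read_ft_force())
for n in("scene","top"): cv2.imwrite(f"pics/pre_{n}.png",snapshot(n))
a=cv2.imread("pics/pre_scene.png")[150:260,150:280]; cv2.imwrite("pics/pre.png",cv2.resize(a,None,fx=5,fy=5,interpolation=cv2.INTER_CUBIC))
E
```

```text
2.6417
3.4167
4.3917 [0.44207169 0.08835348 0.13434452] [ 0.101256    0.40812981 -0.39980682]
```

View pics/pre.png

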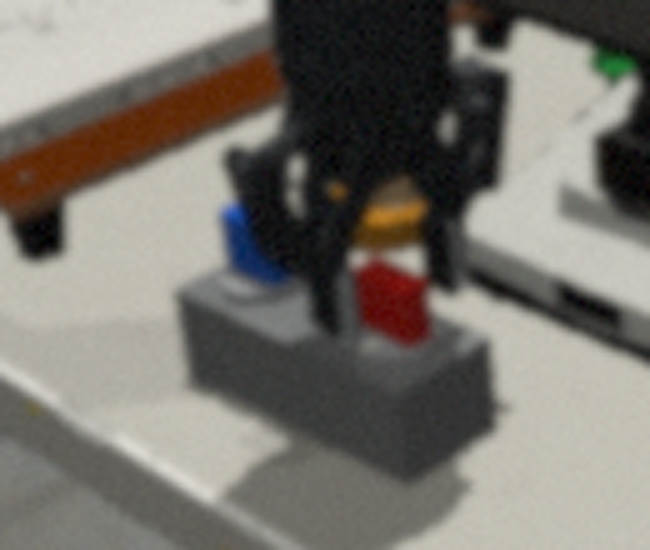

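The fingers straddle the red wing at scene (228,210) and the blue grip is clear, so I'll close and lift.

```bash
python3 - <<'E'
from h import *
from station import arm,snapshot
arm.move_gripper(0,90)
print(arm.read_time(),arm.read_opening()*85,arm.read_tool_pos(),arm.read_ft_force())
arm.line_to((.4418,.0882,.225),.1); print(arm.read_time(),arm.read_tool_pos(),arm.read_ft_force(),arm.read_opening()*85)
arm.line_to((.44,-.12,.225),.2,quat(-.3)); print(arm.read_time())
arm.line_to((.5236,-.2194,.225),.15,quat(-.663)); arm.pause(.2); print(arm.read_time(),arm.read_tool_pos(),arm.read_ft_force(),arm.read_wrist_torque())
for n in("scene","top"): 
    I=np.mean([snapshot(n).astype(float) for _ in range(4)],0); np.save(f"pics/over_{n}.npy",I);cv2.imwrite(f"pics/over_{n}.png",I)
a=cv2.imread("pics/over_scene.png")[170:300,300:440]; b=cv2.imread("pics/over_top.png")[180:260,330:410]
cv2.imwrite("pics/over.png",np.hstack([cv2.resize(a,(430,400),interpolation=2),cv2.resize(b,(370,400),interpolation=2)]))
E
```

```text
4.9083 14.483121962435842 [0.44188745 0.08824938 0.13443899] [-1.68445584  0.24298311  6.08895447]
5.9667 [0.44133152 0.08815155 0.22443262] [ 0.14054697  0.26606413 -1.32494365] 14.345660243775196
7.1583
8.375 [ 0.52330323 -0.21865013  0.22509784] [ 0.50079171 -0.64042571 -1.47394135] [ 0.0150253  -0.00984984  0.00212309][ WARN:0@12.452] global loadsave.cpp:1063 imwrite_ Unsupported depth image for selected encoder is fallbacked to CV_8U.
```

View pics/over.png

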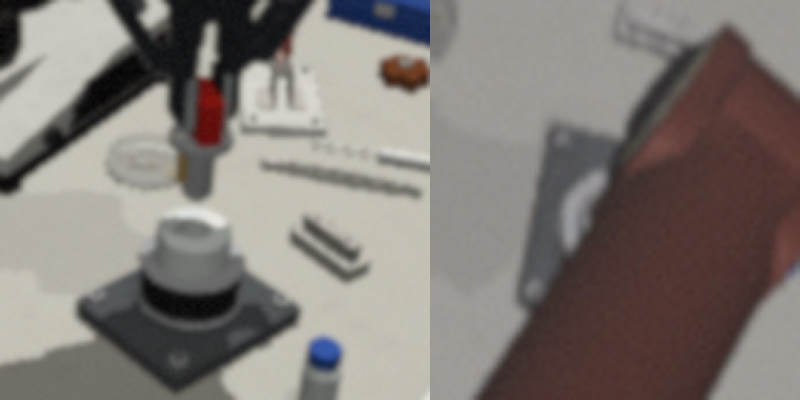

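The shaft is held over the hub, with the brass key on its left in the scene view at ~(359,224), the same side as the notch. Now I'll measure where the shaft axis falls relative to the tool.

```bash
python3 - <<'E'
from h import *
I=np.load("pics/over_scene.npy")
def z(x,y,w,h,k): return cv2.resize(I[y:y+h,x:x+w].astype(np.float32),None,fx=k,fy=k,interpolation=cv2.INTER_CUBIC)
cv2.imwrite("pics/tip.png",np.clip(z(345,192,40,50,12),0,255).astype(np.uint8))
for Z in(.102,.142,.164): print(Z,proj("scene",(.5233,-.2187,Z)))
for r in range(222,236,1): print(r,I[r,354:378].mean(-1).round().astype(int))
c=I[...,2]-1.8*I[...,1]; m=c>25; m[:190]=0;m[:, :350]=0;m[:,385:]=0;m[222:]=0
print(np.nonzero(m)[1].mean(),np.nonzero(m)[0].mean(),m.sum())
E
```

```text
0.102 [363.22041368 232.08982823]
0.142 [364.59254389 214.60593333]
0.164 [365.37668021 204.61434742]
222 [158 158 149 123  91  73  73  77  81  83  84  84  83  80  87 114 150 176
 187 189 189 190 191 189]
223 [161 160 150 123  89  72  73  79  81  83  84  83  80  80  90 120 158 180
 188 190 190 189 188 189]
224 [161 158 150 123  87  72  73  78  82  85  84  83  80  79  91 125 162 182
 188 189 188 189 189 189]
225 [158 154 144 118  87  72  75  79  82  83  83  81  80  80  94 131 165 183
 188 189 189 188 188 188]
226 [156 150 139 115  84  71  75  78  83  84  83  82  80  79  96 134 169 184
 189 189 189 190 190 190]
227 [153 144 133 111  82  75  74  79  81  83  84  82  79  78  99 138 172 186
 188 190 191 190 190 189]
228 [151 144 132 113  92  78  78  82  81  83  83  81  80  79  99 141 174 187
 190 190 190 190 189 191]
229 [148 145 140 130 115  95  82  81  82  83  82  81  80  80 102 146 176 188
 191 192 190 191 190 191]
230 [150 155 158 155 140 113  87  81  84  83  82  79  78  81 107 151 181 190
 192 191 191 191 191 191]
231 [168 172 177 177 158 127  95  85  83  82  82  79  78  83 113 154 181 190
 192 191 192 191 192 190]
232 [184 187 188 184 169 142 109  91  85  82  83  80  80  95 124 161 182 192
 192 192 190 191 192 192]
233 [189 190 191 188 181 161 133 108  95  88  88  88  98 119 146 173 186 191
 191 190 191 191 192 190]
234 [192 190 191 190 187 179 161 139 119 108 107 115 130 152 169 183 189 191
 190 190 192 191 191 191]
235 [192 191 191 191 191 188 179 168 155 144 144 150 163 176 185 188 191 190
 191 191 190 193 192 191]
367.7338129496403 206.3884892086331 139
```

View pics/tip.png

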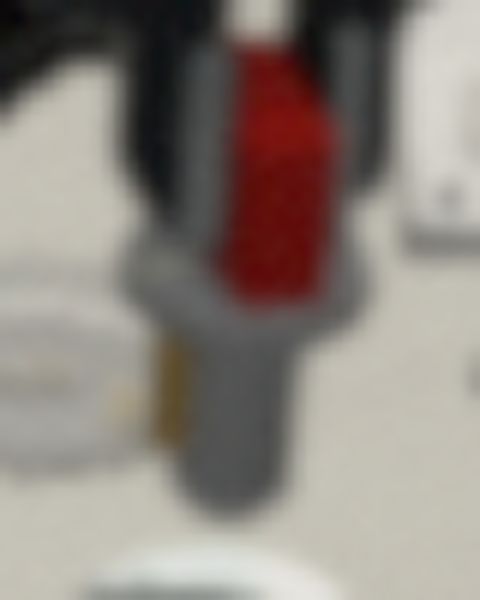

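```bash
python3 - <<'E'
from h import *
from station import arm
X,Y=.5226,-.2195
arm.line_to((X,Y,.203),.06); f0=arm.read_ft_force(); print(arm.read_time(),arm.read_tool_pos(),f0)
for z in(.199,.196,.193,.191,.1895,.188,.187,.186,.185):
    arm.line_to((X,Y,z),.04); f=arm.read_ft_force(); print(round(arm.read_time(),2),z,arm.read_tool_pos().round(4),(f-f0).round(1),arm.read_wrist_torque().round(2))
    if f[2]-f0[2]>12 or np.hypot(*(f-f0)[:2])>12: break
E
```

```text
9.2917 [ 0.52247085 -0.21950731  0.2025288 ] [-0.07304917 -0.41819257 -1.64489362]
9.54 0.199 [ 0.5226 -0.2194  0.1989] [ 0.7  1.  -0.4] [0.   0.02 0.03]
9.79 0.196 [ 0.5225 -0.2194  0.1959] [-0.4 -0.  -0.1] [ 0.01 -0.03 -0.  ]
10.04 0.193 [ 0.5229 -0.2193  0.1929] [ 1.3  1.  -1. ] [ 0.08 -0.17 -0.04]
10.29 0.191 [ 0.5229 -0.2194  0.1909] [1.3 1.9 0.7] [ 0.04 -0.34  0.05]
10.54 0.1895 [ 0.5229 -0.2194  0.1895] [ 2.4  0.5 -1.1] [ 0.07 -0.47  0.06]
10.79 0.188 [ 0.5228 -0.2194  0.188 ] [ 2.9  0.6 -0.1] [ 0.12 -0.5  -0.06]
11.04 0.187 [ 0.5228 -0.2194  0.187 ] [3.3 1.  0.8] [ 0.17 -0.56  0.03]
11.29 0.186 [ 0.5228 -0.2194  0.186 ] [2.4 0.3 0.1] [ 0.14 -0.63 -0.01]
11.54 0.185 [ 0.5229 -0.2194  0.185 ] [2.4 1.3 0.5] [ 0.19 -0.68  0.04]
```

The pilot has entered cleanly and there is no ride-up force at the predicted height, so I'll continue down, yielding slightly to the lateral force.

```bash
python3 - <<'E'
from h import *
from station import arm
X,Y=.5232,-.2193
f0=np.array([-.07,-.42,-1.64])
for z in(.184,.183,.182,.181,.179,.177,.175,.173,.171):
    arm.line_to((X,Y,z),.04); f=arm.read_ft_force(); print(round(arm.read_time(),2),z,arm.read_tool_pos().round(4),(f-f0).round(1),arm.read_wrist_torque().round(2))
    if f[2]-f0[2]>14 or np.hypot(*(f-f0)[:2])>14: break
E
```

```text
11.79 0.184 [ 0.523  -0.2194  0.1838] [2.5 2.3 0.2] [ 0.18 -0.52 -0.  ]
12.04 0.183 [ 0.523  -0.2194  0.1828] [ 1.8  0.2 -0.7] [ 0.17 -0.53  0.  ]
12.29 0.182 [ 0.523  -0.2193  0.1818] [ 1.2 -0.4  0.1] [ 0.1  -0.42 -0.02]
12.54 0.181 [ 0.523  -0.2193  0.1808] [ 1.9  0.1 -1.7] [ 0.03 -0.34  0.03]
12.79 0.179 [ 0.5231 -0.2193  0.1787] [ 1.5  0.3 -0.8] [ 0.03 -0.38 -0.  ]
13.04 0.177 [ 0.523  -0.2193  0.1767] [ 1.3  0.2 -1.4] [ 0.06 -0.31 -0.02]
13.29 0.175 [ 0.5231 -0.2193  0.1748] [ 0.4  0.7 -0.2] [ 0.   -0.25 -0.02]
13.54 0.173 [ 0.5231 -0.2193  0.1728] [ 1.2  0.8 -1.7] [ 0.06 -0.26  0.03]
13.79 0.171 [ 0.5231 -0.2192  0.1708] [ 0.7  1.3 -1. ] [ 0.08 -0.23 -0.04]
```

The key is in the keyway (12 mm below ride height with no force). Now I'll press against the ejector.

```bash
python3 - <<'E'
from h import *
from station import arm,snapshot
X,Y=.5232,-.2193
f0=np.array([-.07,-.42,-1.64])
for z in(.169,.167,.165,.163,.162,.161,.160,.1595,.159,.1585,.158,.1575,.157,.1565,.156):
    arm.line_to((X,Y,z),.03); f=arm.read_ft_force(); print(round(arm.read_time(),2),z,arm.read_tool_pos().round(4),(f-f0).round(1),arm.read_wrist_torque().round(2))
    if f[2]-f0[2]>24 or np.hypot(*(f-f0)[:2])>14: break
I=np.mean([snapshot("scene").astype(float) for _ in range(4)],0); cv2.imwrite("pics/home.png",np.clip(cv2.resize(I[180:300,300:420],(600,600),interpolation=cv2.INTER_CUBIC),0,255).astype(np.uint8))
np.save("pics/home.npy",I)
print(arm.read_time(),arm.read_opening()*85,arm.read_ft_force()-f0)
E
```

```text
14.04 0.169 [ 0.5232 -0.2195  0.1694] [0.1 0.4 4.1] [-0.01  0.04  0.01]
14.29 0.167 [ 0.5232 -0.2195  0.1673] [0.3 0.8 4.9] [0.13 0.14 0.04]
14.54 0.165 [ 0.5233 -0.2195  0.1652] [-0.9  0.6  6.6] [0.09 0.18 0.01]
14.79 0.163 [ 0.5233 -0.2195  0.1633] [-0.7  0.   7.4] [0.12 0.18 0.01]
15.04 0.162 [ 0.5233 -0.2195  0.1624] [-0.7  0.   8.7] [ 0.16  0.24 -0.05]
15.29 0.161 [ 0.5233 -0.2195  0.1615] [-0.6  0.8  8.1] [0.24 0.27 0.04]
15.54 0.16 [ 0.5233 -0.2195  0.1606] [-1.5  1.3  8.4] [0.16 0.35 0.01]
15.79 0.1595 [ 0.5233 -0.2195  0.1601] [-1.4  1.2  9.4] [ 0.14  0.37 -0.  ]
16.04 0.159 [ 0.5233 -0.2195  0.1597] [-1.8  1.5  9.3] [ 0.19  0.32 -0.01]
16.29 0.1585 [ 0.5233 -0.2195  0.1595] [-2.8  1.3 11.6] [0.24 0.5  0.02]
16.54 0.158 [ 0.5233 -0.2195  0.1595] [-2.3  2.4 13.7] [0.31 0.6  0.01]
16.79 0.1575 [ 0.5233 -0.2196  0.1595] [-2.5  1.7 16.7] [ 0.43  0.85 -0.07]
17.04 0.157 [ 0.5233 -0.2196  0.1595] [-3.4  3.3 19.8] [ 0.53  0.92 -0.  ]
17.29 0.1565 [ 0.5232 -0.2196  0.1594] [-4.6  3.3 23.6] [ 0.65  1.11 -0.02]
17.54 0.156 [ 0.5232 -0.2196  0.1594] [-5.4  4.1 26.2] [0.7  1.26 0.01]
17.7417 14.337126673605798 [-4.53437679  3.5210862  25.51047175]
```

View pics/home.png

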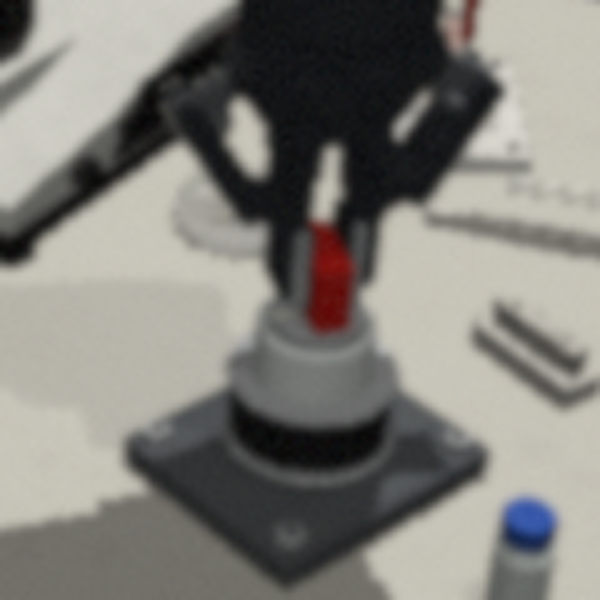

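The collar sits on the hub at around (364,242), and the bar and vial are undisturbed. The hard stop is at TCP z 0.1595, against a predicted 0.1594. I'll ease the push a little, confirm it stays down, and hand in.

```bash
python3 - <<'E'
from h import *
from station import arm,ticket
arm.line_to((.5232,-.2193,.1568),.03); arm.pause(.5)
f0=np.array([-.07,-.42,-1.64])
print(arm.read_time(),arm.read_tool_pos(),arm.read_ft_force()-f0,arm.read_opening()*85,abs(arm.read_dq()).max())
ticket.finish_job()
E
```

```text
18.4917 [ 0.52326785 -0.21956805  0.15944986] [-4.57596754  2.93322926 21.37428584] 14.425137133359682 0.0018870345507895803
the job is handed in; nothing more can be done
```

The red-gripped shaft is in the hub and fully home. I handed the job in at about 18.5 s with the gripper still holding it and pressing down at about 21 N.

- **Insertion:** I turned the shaft to about 142°, the keyway direction measured in the scene image. The key dropped in on the first try, with no search needed.
- **Seating:** The spring force rose from about 4 N to about 9 N, then a hard stop came at TCP height 0.1595 m; I predicted 0.1594 m for the collar on the hub.
- **Last checks:** The arm was at rest, the grip was steady on the wing, and sideways force was about 5 N.
- **Other objects:** The last picture showed the vial and bar standing undisturbed. I did not take another picture of the blue shaft after lifting the red one, but the fingers were clear of it at the grasp.
- **Disagreements:** The two cameras differed by 1–1.5 mm on the hub centre, which was within calibration. My first red mask wrongly included the orange ring, and I corrected it before using it.

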